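# Feed a sample pot to the counting probe and hold it clamped with the cam lever

## Robot

A 6-joint arm with a two-finger parallel gripper is mounted at the origin on a cart in front of the work surface, level with it; the furniture and walls round the work are solid. World frame = base frame: x ahead of the robot, y to its left, z up, the work surface at z = 0. Lengths are in m, angles in degrees, forces in N, time in s.
With the tool pointing down it reaches from about 0.3 to 0.775 m from the base axis. Payload 14.6 kg.
Tool frame: the origin (TCP) lies midway between the tips of the shut fingers; the grasp point (between the pads) lies 19 mm behind it; z points along the fingers, y is the line along which they close (so a half turn about z gives the same grasp; the last joint's range is limited). The gripper opens to 85 mm and grips with 20 to 120 N. Pads are 22 mm wide; open, the fingers measure 114 mm over their backs; the gripper's body (76 mm by 85 mm) begins 54 mm behind the grasp point. The pads swing forward as they close: fully open they stand 13 mm farther back than shut.
Start: joints at [71.929, 17.183, 87.147, -0, 75.671, -3.816], TCP at [0.135, 0.533, 0.231] pointing down, gripper open.
Joint ranges: [-173.82, 173.82], [-45.26, 126.66], [13.44, 144.39], [-59.66, 239.66], [0, 175.72], [-146.38, 146.38]. Speed limits (degrees/s): [127.2, 127.2, 147.25, 180, 180, 180].

## Interface

Orientations are given as [roll, pitch, yaw] about the fixed x, y, z axes, in that order (R = Rz(yaw) Ry(pitch) Rx(roll)).
In Python, from plant import robot, optics gives the robot as it stands.
- The arm moves only by the tool apply_moves, never from a script. Its argument "targets" is a list of rows, each a list of 7 numbers: the shift along the world's x, y, z in mm, then the turn, a rotation vector about the world's x, y, z in degrees, then the gripper command: -1 is fully open, 1 is shut, values between are in proportion. A call has 1 to 12 rows; each row is the pose to reach, as a shift and turn from the pose commanded when the call began; what a row does not reach only later rows make up. A row lasts 1/12 s, in which the tool goes at most 41.7 mm and 7.16 degrees, less where a joint would pass 70% of its speed; a pose out of reach is approached as far as the arm can. A call with a gripper value outside its range is refused whole. The fingers move at their own pace and stop on an object; "newtons" is the grip in N (left out, the last holds). Time passes only in rows, so rows that repeat a pose let the fingers close. It gives the time, the measured TCP pose, the force, the opening and the grip force at its end, in the units of the state.
- robot.state(): the state, without advancing time (a new reading comes with each control period).
- optics.grab_frame(name): name is "side" or "top"; returns a dict with "pixels" (420x560x3 uint8, blue, green, red), "depth" (420x560 float32, m along the optical axis (not along the pixel's ray), 0 where there is no reading), "intrinsics" (3x3 intrinsics, pixels), "R" (3x3) and "t" (3): a world point X has camera coordinates R X + t. Camera axes: x right, y down, z forward; pixel columns grow to the right and rows downward; lengths in m; the calibration is good to about 2 mm. A picture is of the moment at which its call begins.
- robot.job_done(): hands the job in; it is judged then, once.
The state is a dict: "clock": time; "joints": joint angles; "dq": joint speeds; "joint_torque": joint torques, N m; "tcp_pos": TCP position; "tool_rot": TCP orientation; "ft_force": force on the tool from outside, world axes, zero at the start; "wrist_torque": the same for the moment, N m; "grip_width": opening from 0.0 (shut) to 1.0 (fully open); "grip_force": force on a finger pad.
Only numpy, scipy, OpenCV 4.12 (cv2) and the standard library are available. Lean on these libraries where they do the work, as an engineer would, in place of code of your own. Each camera call takes 0.05 s, during which the arm holds its last target. There are 200 camera calls.

## Task

Load the counting fixture: push the sprung plunger fully in so that it slides the sample pot along the channel in front of the probe, and let the plunger spring all the way back. Then turn the cam lever to its highest lift point, where the lever points at the index stud and the cam presses the pot against the probe's window, and finish while still holding the lever there with the fingers, since its spring swings it back when let go. Do not touch the pot with the fingers, keep it standing, and leave the other things alone.

Things in the scene. Friction and masses are not known exactly. Their poses are not given: they have to be found in the camera images.
- fixture: counting fixture, fixed to the desk: bare aluminium L-shaped plate 255 mm long, top 20 mm above the desk, all parts on it. Origin: on the desk, 49 mm from the cam's pivot towards the probe. All (x, y) below are mm in its frame: x from cam to probe (roughly away from the robot), y along the channel in the plunger's pushing direction (roughly to the robot's left), z up from the desk
- nest (a point): where the pot belongs, at plate height (30, 0), in front of the probe. The channel leads to it along x = 30 from y = -71 to -25, between two grey rails 25 mm high and 50 mm apart; grey end stop 25 mm high at y = 25. Grey plunger guide block 40 x 20 mm at (30, -105), top at z = 64. The metal probe is a lying cylinder 60 mm across, x = 70 to 110, y = 0, top at z = 80
- index_stud (a point): top of the index stud: a small steel pin 10 mm across and 12 mm high on the plate at (-49, 122). The cam's upright pivot axis is at (-49, 0); at highest lift the lever points straight from the pivot at this stud
- plunger_head (a point): centre of the outer face of the plunger's black round palm head, 36 mm across and 12 mm thick; in the fixture's frame at (30, -180) when out and (30, -130) when fully in, z = 45. Nothing is behind it; push on this face in the fixture's +y direction
- plunger (a joint): plunger travel in m: 0 = sprung out, 0.050 = fully in against its stop; the spring takes 4 N at the start and 8 N at the end of the stroke and returns the plunger when released
- lever_grip (a point): grip point of the cam lever: on the axis of the upright black round peg at the lever's end, 18 mm in diameter, z = 62 to 112; this point is at z = 90, 95 mm from the pivot. The lever is a flat bar 16 mm wide, top at z = 62. In the fixture's frame the point is at (-138, 34) at rest and (-49, 95) at highest lift
- lever_angle (a joint): lever angle in rad, growing clockwise from above: 0 = rest (lever points mostly to the fixture's -x), 1.2 = highest lift (lever along the fixture's +y, at the index stud); beyond it the lift falls again; 1.7 = end stop. A return spring pulls towards 0 all the way, 1 N at the peg at rest, 3 N at highest lift (turning takes up to 6 N there); let go, it swings back
- pot: the sample pot on the fixture, yellow body with a ribbed white cap, 50 mm across the cap, 46 mm across the body, 54 mm high, 85 g; origin at the centre of its underside. It starts in the channel between the plunger and the nest, standing on the plate (z = 20 mm)
- window: the probe's black sprung window, a disc 40 mm across and 9 mm thick facing the pot; origin at the centre of that face, at x = 55, 44 mm above the desk. It gives up to 6 mm towards the probe at 1.5 N per mm
- cam_lever: the whole cam lever (steel eccentric disc, flat aluminium bar, black peg at its end); origin on the pivot axis at desk height
- other_pot: bystander: dark pot with white cap, 56 mm across, 60 mm high, on the desk near the fixture's front right corner; origin at the centre of its underside
- sample_cup: bystander: clear cup 71 mm across, 76 mm high, on the desk to the left of the fixture; origin at the centre of its underside
- tin: bystander: flat round tin 66 mm across, 24 mm high, on the desk to the left; origin at the centre of its underside
- shoe: steel shoe 44 mm wide and 32 mm high that slides on the plate along x between the cam and the pot; the cam pushes it about 12 mm towards the pot at highest lift. Origin at plate height at the middle of its pot-side face, at (0, 0) at the start. It needs no handling
Not all that is in view belongs to the job. What is shaped like the pot but brown or pink is not meant.

How it is judged:
By the outcome, as a careful person would: the job done as asked, in the order asked, and still so for the second after the job is handed in, while the arm keeps its last pose, push and grip.
It also fails if it takes over 43 s, if anything falls off the work surface, if the arm or the gripper's body presses on something with over 40 N, if the wrist force passes 120 N, or if a joint passes its speed limit or range.

## Working session

There is one attempt and no reset: what is moved stays moved. The work goes in short steps, Python scripts to look and compute and a tool call to move; the robot and the scene stay as the last step left them, time stands still between calls to the robot, and variables do not carry over. Pictures are saved under pics/ and viewed, at most 10 in all, crops included, and the job is handed in when it is done.

Besides the shell and the picture viewer there is one more tool, called as name(argument=value, ...), one argument or row to a line, values as JSON. apply_moves: Moves the arm, as the interface text tells. Its arguments: {"type":"object","properties":{"targets":{"type":"array"},"newtons":{"type":"number"}},"required":["targets"]}

```bash
ls; mkdir -p pics; cat > h.py <<'E'
import numpy as np, cv2, pickle
from plant import robot, optics
def grab(n,tag):
    f=optics.grab_frame(n); pickle.dump(f,open(f'pics/{tag}.pkl','wb')); cv2.imwrite(f'pics/{tag}.png',f['pixels']); return f
def load(tag): return pickle.load(open(f'pics/{tag}.pkl','rb'))
def cloud(f):
    K=f['intrinsics'];d=f['depth'];v,u=np.mgrid[:d.shape[0],:d.shape[1]]
    c=np.stack([(u-K[0,2])/K[0,0]*d,(v-K[1,2])/K[1,1]*d,d],-1)
    P=(c-f['t'])@f['R']; P[d==0]=np.nan; return P
def atz(f,u,v,z):
    r=f['R'].T@np.linalg.inv(f['intrinsics'])@np.array([u,v,1.]); o=-f['R'].T@f['t']; return o+r*(z-o[2])/r[2]
E
python3 - <<'E'
from h import *
for n in('top','side'):
    f=grab(n,n+'0'); print(n,-f['R'].T@f['t'])
s=robot.state();print(s)
E
```

```text
pics
top [0.43755615 0.04968815 1.19959147]
side [0.47848068 0.86860139 0.54989573]
{'clock': 0.1, 'joints': array([ 7.19296112e+01,  1.72140667e+01,  8.71772742e+01, -1.97213376e-03,
        7.56704464e+01, -3.81404789e+00]), 'dq': array([ 0.0250529 ,  0.05385144, -0.1864257 , -0.007773  ,  0.01922507,
       -0.04855705]), 'joint_torque': array([ 5.43503174e-04, -5.44367516e+01, -3.62361717e+01, -1.04037413e-04,
        3.10503783e-03, -3.52093181e-06]), 'tcp_pos': array([0.13537041, 0.53286   , 0.23075861]), 'tool_rot': array([-1.79938223e+02, -2.20397969e-03,  1.65744147e+02]), 'ft_force': array([0.019819  , 0.68112287, 0.04912205]), 'wrist_torque': array([-0.03400413, -0.03073136,  0.01399345]), 'grip_force': 0.0, 'grip_width': 1.0024758559130622}
```

View pics/top0.png

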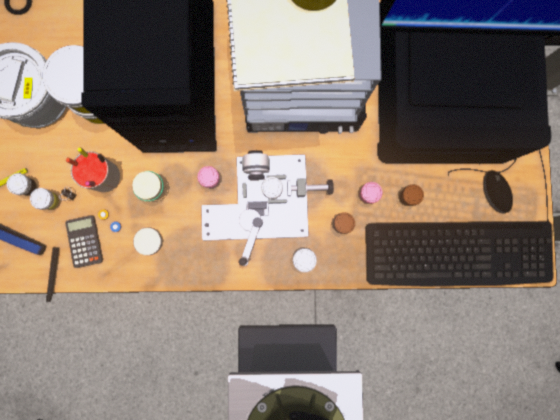

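View pics/side0.png

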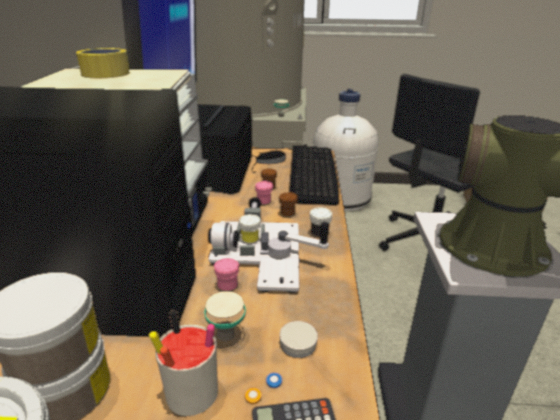

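The top view shows the fixture plate at about (205-308, 155-240) px. The probe is at (257,162), the pot's white cap at (272,187), the plunger head at (330,187), the lever pivot at (251,218) and the peg at (243,262). The dark other pot is at (304,260). I'll enlarge this area to measure it.

```bash
python3 - <<'E'
from h import *
f=load('top0'); P=cloud(f); print(f['intrinsics'])
c=f['pixels'][140:280,190:350]; cv2.imwrite('pics/c1.png',cv2.resize(c,None,fx=5,fy=4.2857*5/4.2857*0.857,interpolation=cv2.INTER_CUBIC) if 0 else cv2.resize(c,(640,560),interpolation=cv2.INTER_CUBIC))
for n,u,v in [('probe',257,162),('pot',272,187),('head',330,187),('piv',251,218),('peg',243,262),('plate',220,225),('desk',330,230)]: print(n,P[v,u].round(4))
E
```

```text
[[492.47439918   0.         276.52552195]
 [  0.         492.47439918 210.6501384 ]
 [  0.           0.           1.        ]]
probe [0.6445 0.0836 0.0808]
pot [0.5869 0.0497 0.0756]
head [ 0.5873 -0.0853  0.0626]
piv [0.5181 0.0998 0.0453]
peg [0.4168 0.1151 0.1135]
plate [0.5038 0.1752 0.021 ]
desk [ 4.899e-01 -9.060e-02 -1.000e-04]
```

View pics/c1.png

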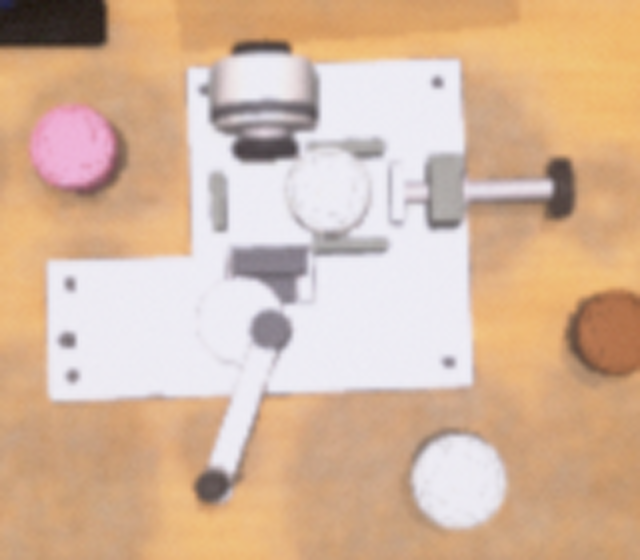

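The crop is at 4x. It shows the stud at c(67,340), the hub at c(271,329), the peg top at c(213,486), the plunger head's outer face at c(573,187), the white-capped pot at c(328,192) in the channel and the other pot at c(458,480). The candidates for "pot" are the white-capped one at (272,188), the pink ones at (208,177) and (371,192), the brown ones at (344,223) and (412,195), and the other pot at (304,260). Only the one in the channel between the rails with a white cap fits, and it is never touched directly anyway.

```bash
python3 - <<'E'
from h import *
from scipy.optimize import least_squares
f=load('top0');P=cloud(f)
px=lambda a,b:(190+(a+.5)/4-.5,140+(b+.5)/4-.5)
for n,(a,b) in dict(hub=(271,329),peg=(213,486),stud=(67,340),head=(562,187)).items():
    u,v=px(a,b);u,v=int(round(u)),int(round(v));print(n,u,v,P[v-1:v+2,u-1:u+2,2].round(4).tolist())
hz=np.nanmedian(P[221:224,257:259,2])
L=[((67,340),(-49,122,32)),((271,329),(-49,0,hz*1e3)),((213,486),(-138,34,112)),((573,187),(30,-180,60)),((264,50),(110,0,50))]
W=np.array([atz(f,*px(*c),m[2]/1e3)[:2] for c,m in L]);M=np.array([m[:2] for c,m in L])/1e3
def T(p,m): c,s=np.cos(p[2]),np.sin(p[2]);return m@np.array([[c,-s],[s,c]]).T+p[:2]
r=least_squares(lambda p:(T(p,M)-W).ravel(),[.55,.1,0],loss='soft_l1',f_scale=.002)
print(hz,r.x,np.degrees(r.x[2]),(T(r.x,M)-W).round(4).tolist()); np.save('pose.npy',r.x)
for n,m in dict(nest=(30,0),head=(30,-180),headin=(30,-130),grip0=(-138,34),grip1=(-49,95),piv=(-49,0)).items(): print(n,T(r.x,np.array(m)/1e3).round(4))
# plate corner checks
g=(P[...,2]>.016)&(P[...,2]<.024); q=P[g][:,:2]; 
c,s=np.cos(r.x[2]),np.sin(r.x[2]); q=(q-r.x[:2])@np.array([[c,-s],[s,c]]); q=q[(abs(q)<.25).all(1)]
print(np.percentile(q,[1,99],axis=0))
h=P[(P[...,2]>.03)&(P[...,2]<.07)]; 
for a in('side0',): 
    f2=load(a);K=f2['intrinsics']
    for m,z in(((-138,34),.112),((30,-180),.045),((-49,122),.032)):
        X=np.r_[T(r.x,np.array(m)/1e3),z];y=K@(f2['R']@X+f2['t']);print(m,y[:2]/y[2])
cv2.imwrite('pics/s1.png',cv2.resize(f2['pixels'][190:310,200:340],(700,600),interpolation=cv2.INTER_CUBIC))
E
```

```text
hub 257 222 [[0.0642, 0.0641, 0.0684], [0.0634, 0.0653, 0.0636], [0.067, 0.0643, 0.0652]]
peg 243 261 [[0.1139, 0.1154, 0.1133], [0.1101, 0.1125, 0.1117], [0.1133, 0.1135, 0.1137]]
stud 206 225 [[0.0367, 0.035, nan], [0.0299, 0.0345, 0.0352], [0.0306, 0.0307, 0.0385]]
head 330 186 [[0.0624, 0.0612, 0.0623], [0.0645, 0.0623, 0.0639], [0.0625, 0.0626, 0.0641]]
0.06475699941697419 [0.5569198  0.08541695 0.02129059] 1.21986079710089 [[0.0009, 0.0001], [0.0003, 0.0], [-0.0005, 0.001], [0.0017, -0.0015], [-0.007, 0.0002]]
nest [0.5869 0.0861]
head [ 0.5907 -0.0939]
headin [ 0.5897 -0.0439]
grip0 [0.4182 0.1165]
grip1 [0.5059 0.1794]
piv [0.5079 0.0844]
[[-0.08469314 -0.11783724]
 [ 0.17098511  0.24124677]]
(-138, 34) [324.99720045 222.69521529]
(30, -180) [254.95592996 201.97762706]
(-49, 122) [281.11856874 277.52059968]
```

View pics/s1.png

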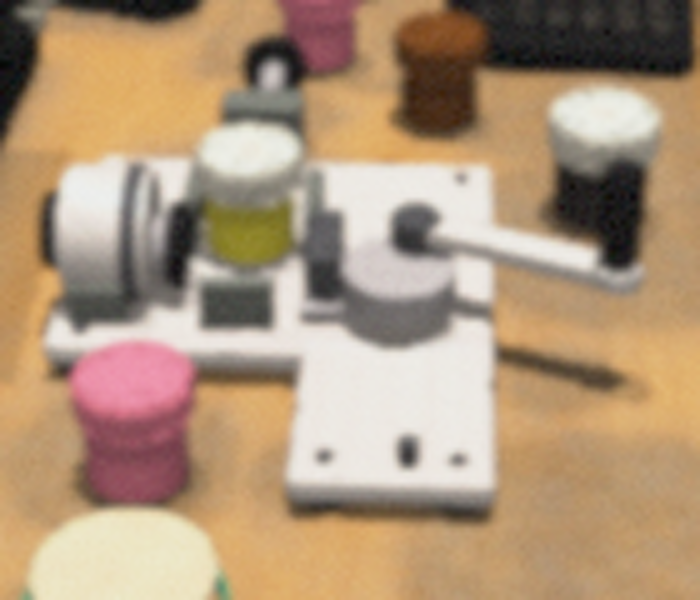

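The side crop agrees with the fit. The peg top is at about (325,224), the stud top at (282,278) and the plunger face at (254,202), all within 1-2 px of the projection. The probe-back point was wrong because the probe has a tail, so I'll refit without it and check for obstacles.

```bash
python3 - <<'E'
from h import *
from scipy.optimize import least_squares
f=load('top0');P=cloud(f)
px=lambda a,b:(190+(a+.5)/4-.5,140+(b+.5)/4-.5)
L=[((67,340),(-49,122,32)),((271,329),(-49,0,64)),((213,486),(-138,34,112)),((573,187),(30,-180,58))]
W=np.array([atz(f,*px(*c),m[2]/1e3)[:2] for c,m in L]);M=np.array([m[:2] for c,m in L])/1e3
def T(p,m): c,s=np.cos(p[2]),np.sin(p[2]);return m@np.array([[c,-s],[s,c]]).T+p[:2]
r=least_squares(lambda p:(T(p,M)-W).ravel(),[.55,.1,0])
print(r.x,np.degrees(r.x[2]),(T(r.x,M)-W).round(4).tolist()); np.save('pose.npy',r.x)
for n,m in dict(nest=(30,0),head=(30,-180),headin=(30,-130),grip0=(-138,34),grip1=(-49,95),piv=(-49,0)).items(): print(n,T(r.x,np.array(m)/1e3).round(4))
x,y,z=P[...,0],P[...,1],P[...,2]
for a,b in((-.25,-.2),(-.2,-.15),(-.15,-.1),(-.1,-.05),(-.05,0),(0,.05)):
    for c,d in((.45,.54),(.54,.64),(.64,.7),(.7,.76)):
        m=(x>c)&(x<d)&(y>a)&(y<b); print((a,c),m.sum(),(np.nanmax(z[m]) if m.any() else 0).__round__(3),end=' ')
    print()
m=(z>.02)&(x>.54)&(x<.64)&(y<-.11)&(y>-.22);print('pink',P[m].min(0),P[m].max(0))
E
```

```text
[0.55638987 0.08549132 0.0220067 ] 1.26089113708629 [[0.0003, 0.0001], [-0.0003, 0.0001], [-0.0011, 0.001], [0.0011, -0.0012]]
nest [0.5864 0.0862]
head [ 0.5903 -0.0938]
headin [ 0.5892 -0.0438]
grip0 [0.4177 0.1164]
grip1 [0.5053 0.1794]
piv [0.5074 0.0844]
(-0.25, 0.45) 771 0.034 (-0.25, 0.54) 717 0.06 (-0.25, 0.64) 1352 0.196 (-0.25, 0.7) 1116 0.208 
(-0.2, 0.45) 795 0.033 (-0.2, 0.54) 915 0.063 (-0.2, 0.64) 483 0.007 (-0.2, 0.7) 506 0.131 
(-0.15, 0.45) 725 0.062 (-0.15, 0.54) 821 0.008 (-0.15, 0.64) 478 0.008 (-0.15, 0.7) 1749 0.369 
(-0.1, 0.45) 788 0.061 (-0.1, 0.54) 808 0.067 (-0.1, 0.64) 484 0.008 (-0.1, 0.7) 1964 0.384 
(-0.05, 0.45) 746 0.027 (-0.05, 0.54) 828 0.072 (-0.05, 0.64) 464 0.026 (-0.05, 0.7) 2017 0.385 
(0, 0.45) 773 0.028 (0, 0.54) 859 0.081 (0, 0.64) 465 0.027 (0, 0.7) 2013 0.385 
pink [ 0.55180626 -0.20657777  0.02437677] [ 0.5993456  -0.15824999  0.06328518]
```

apply_moves(
  targets=[
    [20,-30,0,0,0,-4,1],
    [45,-65,0,0,0,-8,1],
    [65,-95,0,0,0,-12,1],
    [90,-130,0,0,0,-16,1],
    [110,-160,0,0,0,-20,1],
    [135,-195,0,0,0,-24,1],
    [155,-225,0,0,0,-28,1],
    [180,-260,0,0,0,-32,1],
    [205,-295,0,0,0,-36,1],
    [225,-325,0,0,0,-40,1],
    [250,-360,0,0,0,-44,1],
    [270,-390,0,0,0,-48,1],
  ],
  newtons=60,
)

```text
clock: 1.1
tcp_pos: [0.4062, 0.1409, 0.2313]
tool_rot: [180.0, 0.0, 117.5]
ft_force: [0.5, 0.4, 0.1]
grip_width: -0.001
grip_force: 0.0
```

apply_moves(
  targets=[
    [20,-30,0,0,0,-3,1],
    [40,-60,0,0,0,-6,1],
    [65,-90,0,0,0,-9,1],
    [85,-120,0,0,0,-12,1],
    [105,-150,0,0,0,-15,1],
    [125,-180,0,0,0,-18,1],
    [145,-210,0,0,0,-21,1],
    [165,-240,0,0,0,-24,1],
    [185,-263,0,0,0,-26.4,1],
    [185,-263,-30,0,0,-26.4,1],
    [185,-263,-60,0,0,-26.4,1],
    [185,-263,-80,0,0,-26.4,1],
  ],
)

```text
clock: 2.1
tcp_pos: [0.5895, -0.1202, 0.148]
tool_rot: [-179.8, -0.1, 91.3]
ft_force: [0.3, 0.1, -0.2]
grip_width: -0.001
grip_force: 0.0
```

apply_moves(
  targets=[
    [0,0,-30,0,0,0,1],
    [0,0,-60,0,0,0,1],
    [0,0,-85,0,0,0,1],
    [0,0,-105,0,0,0,1],
    [0,0,-120,0,0,0,1],
    [0,0,-120,0,0,0,1],
  ],
)

```text
clock: 2.6
tcp_pos: [0.5886, -0.1195, 0.0277]
tool_rot: [-179.7, -0.1, 91.3]
ft_force: [-1.1, 0.3, 0.0]
grip_width: -0.004
grip_force: 0.0
```

apply_moves(
  targets=[
    [0,3,0,0,0,0,1],
    [0,6,0,0,0,0,1],
    [0,9,0,0,0,0,1],
    [0,12,0,0,0,0,1],
    [0,15,0,0,0,0,1],
    [0,18,0,0,0,0,1],
    [0,21,0,0,0,0,1],
    [0,21,0,0,0,0,1],
  ],
)

```text
clock: 3.27
tcp_pos: [0.5907, -0.0987, 0.0318]
tool_rot: [180.0, 0.0, 91.4]
ft_force: [0.2, -4.3, 2.6]
grip_width: 0.002
grip_force: 2.1
```

apply_moves(
  targets=[
    [0,3,0,0,0,0,1],
    [0,6,0,0,0,0,1],
    [0,9,0,0,0,0,1],
    [0,12,0,0,0,0,1],
    [0,15,0,0,0,0,1],
    [0,18,0,0,0,0,1],
    [-0.5,21,0,0,0,0,1],
    [-0.5,24,0,0,0,0,1],
    [-0.5,27,0,0,0,0,1],
    [-0.5,30,0,0,0,0,1],
    [-1,33,0,0,0,0,1],
    [-1,36,0,0,0,0,1],
  ],
)

```text
clock: 4.27
tcp_pos: [0.5899, -0.0636, 0.0316]
tool_rot: [179.9, 0.1, 91.3]
ft_force: [2.2, -7.9, 1.9]
grip_width: 0.002
grip_force: 4.1
```

apply_moves(
  targets=[
    [0,2,0,0,0,0,1],
    [0,4,0,0,0,0,1],
    [0,5,0,0,0,0,1],
    [0,6,0,0,0,0,1],
    [0,6,0,0,0,0,1],
  ],
)

```text
clock: 4.68
tcp_pos: [0.5897, -0.0576, 0.0316]
tool_rot: [179.9, 0.1, 91.3]
ft_force: [0.2, -8.2, 2.5]
grip_width: 0.002
grip_force: 3.7
```

apply_moves(
  targets=[
    [0,1,0,0,0,0,1],
    [0,2,0,0,0,0,1],
    [0,2,0,0,0,0,1],
  ],
)

```text
clock: 4.93
tcp_pos: [0.5897, -0.0556, 0.0315]
tool_rot: [180.0, 0.1, 91.3]
ft_force: [0.2, -7.8, 3.0]
grip_width: -0.003
grip_force: 3.8
```

apply_moves(
  targets=[
    [0,1,0,0,0,0,1],
    [0,1,0,0,0,0,1],
  ],
)

```text
clock: 5.1
tcp_pos: [0.5897, -0.0547, 0.0316]
tool_rot: [180.0, 0.1, 91.3]
ft_force: [-0.2, -7.2, 3.1]
grip_width: 0.002
grip_force: 3.9
```

apply_moves(
  targets=[
    [0,1,0,0,0,0,1],
    [0,1,0,0,0,0,1],
  ],
)

```text
clock: 5.27
tcp_pos: [0.5897, -0.0545, 0.0316]
tool_rot: [180.0, 0.1, 91.3]
ft_force: [0.4, -13.9, 2.4]
grip_width: -0.001
grip_force: 7.1
```

apply_moves(
  targets=[
    [0,1,0,0,0,0,1],
    [0,1,0,0,0,0,1],
  ],
)

```text
clock: 5.43
tcp_pos: [0.5897, -0.0544, 0.0316]
tool_rot: [179.9, 0.2, 91.3]
ft_force: [0.7, -21.0, 2.0]
grip_width: -0.002
grip_force: 10.8
```

```bash
python3 - <<'E'
from h import *
f=grab('top','top1');g=grab('side','side1')
a=cv2.resize(f['pixels'][140:250,200:345],(435,330),interpolation=cv2.INTER_CUBIC)
b=cv2.resize(g['pixels'][200:310,200:320],(360,330),interpolation=cv2.INTER_CUBIC)
cv2.imwrite('pics/c2.png',np.hstack([a,b]))
E
```

```text
(no output)
```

View pics/c2.png

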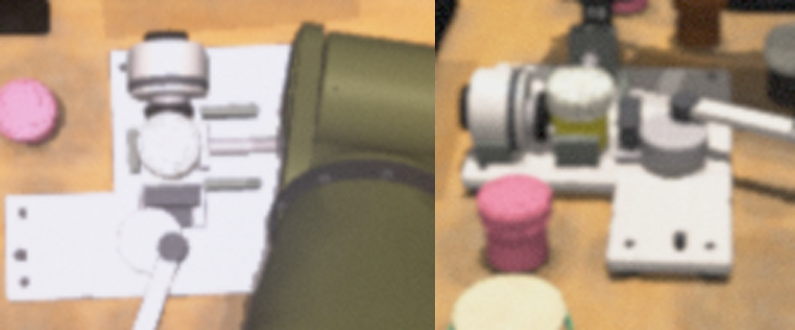

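The plunger is against its stop. The pot's cap, at c(170,145) in the left half, is between the window and the end stop, and the pot is standing. Next I'll retreat.

apply_moves(
  targets=[
    [0,-5,0,0,0,0,1],
    [0,-11,0,0,0,0,1],
    [0,-17,0,0,0,0,1],
    [0.5,-23,0,0,0,0,1],
    [0.5,-29,0,0,0,0,1],
    [0.5,-35,0,0,0,0,1],
    [1,-41,0,0,0,0,1],
    [1,-47,0,0,0,0,1],
    [1,-53,0,0,0,0,1],
    [1,-59,0,0,0,0,1],
    [1,-65,0,0,0,0,1],
    [1,-69,0,0,0,0,1],
  ],
)

```text
clock: 6.53
tcp_pos: [0.5902, -0.1213, 0.031]
tool_rot: [-180.0, -0.0, 91.3]
ft_force: [0.0, 0.6, 0.6]
grip_width: 0.007
grip_force: 0.0
```

apply_moves(
  targets=[
    [0,0,10,0,0,0,1],
    [0,0,30,0,0,0,1],
    [0,0,60,0,0,0,1],
    [0,0,90,0,0,0,1],
    [0,0,120,0,0,0,1],
    [0,0,150,0,0,0,1],
    [-30,30,150,0,0,7,1],
    [-55,60,150,0,0,14,-1],
    [-80,90,150,0,0,21,-1],
    [-100,120,150,0,0,28,-1],
    [-120,150,150,0,0,35,-1],
    [-140,180,150,0,0,42,-1],
  ],
)

```text
clock: 7.53
tcp_pos: [0.449, 0.0604, 0.182]
tool_rot: [180.0, 0.0, 133.7]
ft_force: [0.7, 0.9, 0.0]
grip_width: 0.707
grip_force: 0.0
```

apply_moves(
  targets=[
    [-8,14,0,0,0,7,-1],
    [-16,29,0,0,0,14,-1],
    [-24,43,0,0,0,21,-1],
    [-32,57,0,0,0,26.7,-1],
    [-32,57,0,0,0,26.7,-1],
    [-32,57,-25,0,0,26.7,-1],
    [-32,57,-50,0,0,26.7,-1],
    [-32,57,-50,0,0,26.7,-1],
  ],
)

```text
clock: 8.2
tcp_pos: [0.4168, 0.1155, 0.1283]
tool_rot: [-179.8, -0.3, 159.9]
ft_force: [-0.1, 0.1, -1.0]
grip_width: 1.0
grip_force: 0.0
```

```bash
python3 - <<'E'
from h import *
s=robot.state();print(s['tcp_pos'],s['tool_rot'],s['grip_width'])
f=grab('top','top2');g=grab('side','side2')
a=cv2.resize(f['pixels'][140:280,200:345],(435,420),interpolation=cv2.INTER_CUBIC)
b=cv2.resize(g['pixels'][170:310,220:340],(360,420),interpolation=cv2.INTER_CUBIC)
cv2.imwrite('pics/c3.png',np.hstack([a,b]))
E
```

```text
[0.4167888  0.11551181 0.1283126 ] [-179.84564357   -0.26250152  159.90898954] 0.9995830955551579
```

View pics/c3.png

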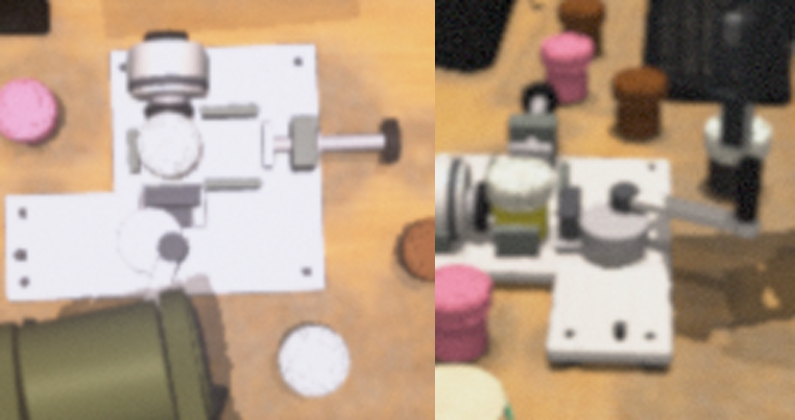

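The plunger has sprung all the way out (head at c(390,142)), the pot stands in the nest, and the fingers are above the peg. I'll descend and grip.

apply_moves(
  targets=[
    [0,0,-12,0,0,0,-1],
    [0,0,-24,0,0,0,-1],
    [0,0,-36,0,0,0,-1],
    [0,0,-48,0,0,0,-1],
    [0,0,-58,0,0,0,-1],
    [0,0,-58,0,0,0,-1],
  ],
)

```text
clock: 8.8
tcp_pos: [0.4184, 0.1159, 0.073]
tool_rot: [-180.0, -0.0, 160.0]
ft_force: [-0.4, 0.7, 0.1]
grip_width: 0.998
grip_force: 0.0
```

apply_moves(
  targets=[
    [0,0,0,0,0,0,0.3],
    [0,0,0,0,0,0,0.3],
    [0,0,0,0,0,0,0.6],
    [0,0,0,0,0,0,0.6],
    [0,0,0,0,0,0,0.8],
    [0,0,0,0,0,0,1],
    [0,0,0,0,0,0,1],
    [0,0,0,0,0,0,1],
    [0,0,0,0,0,0,1],
  ],
  newtons=40,
)

```text
clock: 9.55
tcp_pos: [0.4186, 0.1164, 0.0737]
tool_rot: [180.0, 0.0, 160.0]
ft_force: [-3.0, 4.5, 6.2]
grip_width: 0.196
grip_force: 38.9
```

```bash
python3 - <<'E'
import numpy as np
a0=np.radians(160.4)
for t in np.r_[np.arange(0,61,5),64,66.5,68.75,70]:
    a=a0-np.radians(t);print(t,(95*np.array([np.cos(a)-np.cos(a0),np.sin(a)-np.sin(a0)])).round(1))
E
```

```text
0.0 [0. 0.]
5.0 [3.1 7.7]
10.0 [ 6.9 15.1]
15.0 [11.3 22.1]
20.0 [16.3 28.7]
25.0 [21.9 34.8]
30.0 [27.9 40.5]
35.0 [34.5 45.6]
40.0 [41.4 50.1]
45.0 [48.7 53.9]
50.0 [56.4 57.2]
55.0 [64.3 59.7]
60.0 [72.3 61.6]
64.0 [78.9 62.5]
66.5 [83.  62.9]
68.75 [86.8 63.1]
70.0 [88.8 63.1]
```

apply_moves(
  targets=[
    [1.5,4,0,0,0,-2.5,1],
    [3,7.7,0,0,0,-5,1],
    [5,11.5,0,0,0,-7.5,1],
    [6.9,15.1,0,0,0,-10,1],
    [9,18.7,0,0,0,-12.5,1],
    [11.3,22.1,0,0,0,-15,1],
    [13.8,25.5,0,0,0,-17.5,1],
    [16.3,28.7,0,0,0,-20,1],
    [19,31.8,0,0,0,-22.5,1],
    [21.9,34.8,0,0,0,-25,1],
    [24.9,37.7,0,0,0,-27.5,1],
    [27.9,40.5,0,0,0,-30,1],
  ],
)

```text
clock: 10.55
tcp_pos: [0.4465, 0.1569, 0.0737]
tool_rot: [180.0, -0.0, 129.9]
ft_force: [-2.7, 1.4, 5.5]
grip_width: 0.195
grip_force: 39.1
```

apply_moves(
  targets=[
    [3.3,2.6,0,0,0,-2.5,1],
    [6.6,5.1,0,0,0,-5,1],
    [10,7.4,0,0,0,-7.5,1],
    [13.5,9.6,0,0,0,-10,1],
    [17.1,11.6,0,0,0,-12.5,1],
    [20.8,13.4,0,0,0,-15,1],
    [24.6,15.1,0,0,0,-17.5,1],
    [28.5,16.7,0,0,0,-20,1],
    [32.4,18,0,0,0,-22.5,1],
    [36.4,19.2,0,0,0,-25,1],
    [40.4,20.2,0,0,0,-27.5,1],
    [44.4,21.1,0,0,0,-30,1],
  ],
)

```text
clock: 11.55
tcp_pos: [0.4909, 0.1781, 0.0737]
tool_rot: [180.0, -0.0, 99.9]
ft_force: [-3.8, 2.9, 6.8]
grip_width: 0.196
grip_force: 39.2
```

apply_moves(
  targets=[
    [3.3,0.5,0,0,0,-2,1],
    [6.6,0.9,0,0,0,-4,1],
    [10,1.2,0,0,0,-6,1],
    [12.7,1.4,0,0,0,-7.7,1],
    [14.5,1.5,0,0,0,-8.75,1],
    [14.5,1.5,0,0,0,-8.75,1],
    [14.5,1.5,0,0,0,-8.75,1],
  ],
)

```text
clock: 12.13
tcp_pos: [0.5054, 0.1797, 0.0737]
tool_rot: [180.0, -0.0, 91.3]
ft_force: [-2.6, 3.9, 6.0]
grip_width: 0.198
grip_force: 39.1
```

```bash
python3 - <<'E'
from h import *
s=robot.state();print(s['tcp_pos'],s['tool_rot'],s['ft_force'])
f=grab('top','top3');g=grab('side','side3')
a=cv2.resize(f['pixels'][140:260,195:335],(420,360),interpolation=cv2.INTER_CUBIC)
b=cv2.resize(g['pixels'][190:310,215:340],(375,360),interpolation=cv2.INTER_CUBIC)
cv2.imwrite('pics/c4.png',np.hstack([a,b]))
# fixture frame of TCP
p=np.load('pose.npy');c,t=np.cos(p[2]),np.sin(p[2]);q=np.array([[c,t],[-t,c]])@(s['tcp_pos'][:2]-p[:2]);print('fixture',q*1e3)
# cap centre from depth: z .068-.08 near nest
for tag in('top1','top2','top3'):
    P=cloud(load(tag));m=(abs(P[...,2]-.074)<.006)&(abs(P[...,0]-.585)<.045)&(abs(P[...,1]-.085)<.04)
    Q=(P[m][:,:2]-p[:2])@np.array([[c,-t],[t,c]]);Q=Q[Q[:,0]<.058];print(tag,len(Q),Q.mean(0)*1e3, np.percentile(Q,[2,98],axis=0)*1e3)
E
```

```text
[0.5054065  0.17967553 0.07373923] [ 1.79967379e+02 -4.08027427e-02  9.13014309e+01] [-2.56419644  3.91558115  6.01403463]
fixture [-48.89849998  95.28329848]
top1 372 [29.81840482  1.06503605] [[  7.75899296 -20.64250041]
 [ 52.13796211  23.38746862]]
top2 368 [29.75209935  1.13826375] [[  7.67929583 -20.63622216]
 [ 52.03638139  23.39553334]]
top3 365 [34.30785346  0.83754405] [[ 12.4304239  -21.96653655]
 [ 56.32663362  23.29354681]]
```

View pics/c4.png

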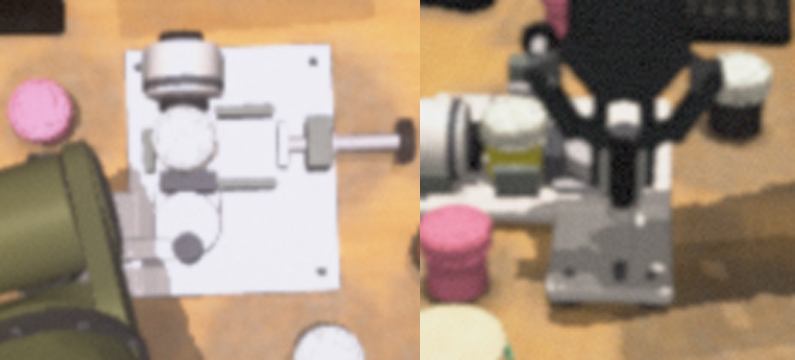

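The pot's cap has shifted about 4.5 mm towards the probe, so the cam is pressing it on the window. The lever bar runs from the hub at c(188,248) towards the stud. The held peg is at fixture (-48.9, 95.3) against a target of (-49, 95), and the lever has turned 69.0° from rest against 68.75°. The plunger is out and the pot is standing, so I'm handing it in.

```bash
python3 -c "
from plant import robot
print(robot.job_done())"
```

```text
the job is handed in; nothing more can be done
None
```

I handed the job in at about 12 s: the pot stands in the nest pressed against the probe window, the plunger is fully back out, and the fingers are holding the lever within about 0.5° of highest lift.

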